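# Pack the pliers and clamp the case shut

## Robot

A 6-joint arm with a two-finger parallel gripper is mounted at the origin on a cart in front of the work surface, level with it; the furniture and walls round the work are solid. World frame = base frame: x ahead of the robot, y to its left, z up, the work surface at z = 0. Lengths are in m, angles in rad, forces in N, time in s.
With the tool pointing down it reaches from about 0.4 to 0.825 m from the base axis. Payload 7 kg.
Tool frame: the origin (TCP) lies between the finger pads; the fingertips stand 8 mm ahead of it and the grasp point (between the pads) lies 11 mm behind it (arm.finger_overhang is the distance from the TCP to the fingertips, in m); z points along the fingers, y is the line along which they close (so a half turn about z gives the same grasp; the last joint's range is limited). The gripper opens to 88 mm and grips with 3 to 60 N. Pads are 19 mm wide; open, the fingers measure 130 mm over their backs; the gripper's body (78 mm by 193 mm) begins 47 mm behind the grasp point.
Start: joints at [-0.838, 0.359, 0.012, 0, -1.224, -0.288], TCP at [0.29, -0.609, 0.206] pointing down, gripper open.
Joint ranges: [-3.07, 3.07], [-1.43, 2.12], [-1.02, 1.25], [-3.03, 1.67], [-3.05, -0], [-3.03, 3.03]. Speed limits (rad/s): [2.39, 2.39, 3.01, 3.14, 3.14, 3.14].

## Interface

Orientations are given as [roll, pitch, yaw] about the fixed x, y, z axes, in that order (R = Rz(yaw) Ry(pitch) Rx(roll)).
In Python, from station import arm gives the robot as it stands.
- The arm moves only by the tool move_arm, never from a script. Its argument "rows" is text: rows parted by semicolons, each of 7 numbers parted by spaces: the turn, a rotation vector about the tool's x, y, z in degrees, then the shift along the tool's x, y, z in m, then the finger opening in m, from 0 to 0.0876. A call has 1 to 8 rows; each row shifts and turns the commanded pose from where the row before left it, along the tool's axes as they then stand; what a row does not reach is not made up. A row lasts 1/8 s, in which the tool goes at most 62.5 mm and 10.7 degrees, less where a joint would pass 70% of its speed; a pose out of reach is approached as far as the arm can. A call is refused whole if a number of a shift passes 0.0625 or a number of a turn 10.7, either way. A call with a gripper value outside its range is refused whole. The fingers move at their own pace and stop on an object; "squeeze" is the grip in N (left out, the last holds). Time passes only in rows, so rows that do not move let the fingers close. It gives the time, the measured TCP pose, the force, the opening and the grip force at its end, in the units of the state.
- arm.get_state(): the state, without advancing time (a new reading comes with each control period).
- arm.grab_frame(name): name is "side" or "top"; returns (picture, depth): 480x640x3 uint8, blue, green, red; 480x640 float32, m along the optical axis (not along the pixel's ray), 0 where there is no reading.
- arm.camera_model(name): a dict with "mtx" (3x3 intrinsics, pixels), "camera_from_world" (4x4, takes a point from world to camera coordinates). Camera axes: x right, y down, z forward; pixel columns grow to the right and rows downward; lengths in m; the calibration is good to about 2 mm. A picture is of the moment at which its call begins. camera_model takes no time and is no camera call.
- arm.job_done(): hands the job in; it is judged then, once.
The state is a dict: "t": time; "q": joint angles; "qd": joint speeds; "joint_efforts": joint torques, N m; "eef_pos": TCP position; "ee_rot": TCP orientation; "force": force on the tool from outside, world axes, zero at the start; "moment": the same for the moment, N m; "width": finger opening in m; "gripper_force": force on a finger pad.
Only numpy, scipy, OpenCV 4.12 (cv2) and the standard library are available. Lean on these libraries where they do the work, as an engineer would, in place of code of your own. Each camera call takes 0.05 s, during which the arm holds its last target. There are 200 camera calls.

## Task

Pack the blue-handled flat pliers for transport: lay them flat in the open blue tool case, lengthwise, then set the loose lid on so that it sits flush on the rim all round, and last swing the red-gripped hold-down clamp over until its pad rests on the lid. Do not shift or tip the mug, the bottle, the tape roll or the red side cutters.

Things in the scene. Friction and masses are not known exactly. Their poses are not given: they have to be found in the camera images.
- case_floor (a point): Centre of the inner floor (z up) of a fixed blue open tool case, 190 mm long (x axis) x 124 mm wide (y), rim 46 mm above the bench. Walls 5 mm, inside 180 x 114 mm; floor 8 mm above the bench, so 38 mm deep. The hold-down clamp is on the outside of its +x end, the end away from the robot (yaw up to 0.3 either way).
- clamp_hinge (a point): Point on the clamp's hinge axis, fixed to the case on its centre line, 118 mm to +x of the case centre and 72 mm above the bench. Axes as the case; the hinge axis is y. The bracket below it is 26 mm wide and reaches 7 mm above the hinge.
- clamp_grip (a point): Centre of the clamp's red grip, 28 mm along the arm, 22 across, 13 thick; on the moving arm, 64 mm from the hinge. The arm is a steel bar 14 mm wide, 8 thick; the grip ends 78 mm from the hinge. A black rubber pad, 18 mm across, stands 20 mm below the arm's middle line, 44 mm from the hinge. The point's x axis runs from grip to hinge; z is up when the arm is down.
- clamp (a joint): Clamp arm angle in rad: 0 = level, pointing to the case's -x, pad just resting on the seated lid; pi/2 = straight up. Starts tipped slightly back, 1.65 to 1.95. Range -0.06 to 2.1. Friction hinge: stays where it is left, takes about 1.6 N at the grip to move. Can be pushed over from its back (+x) side and then down.
- lid_grip (a point): Centre of the black bar grip on the loose lid: 60 mm long (lid x), 16 wide (y), 22 high. The lid's top face is 11 mm below this point, its plate's underside 17 mm, the lowest edge of its lip 26 mm. It starts flat on the bench, standing on the lip. It may go on either way round. Seated, this point lies 55 mm above the case floor, over its centre.
- lid: The same loose lid; origin at its centre, level with the lip's lowest edge. Blue plate 186 x 122 x 6 mm; the black tapered lip under it is 9 mm deep and fits inside the case's walls with 2 mm of play each side when home, about 6 mm at its narrower lower edge. About 0.25 kg.
- pliers_mid (a point): Centre of the blue-handled flat pliers, half-way up; 150 mm long (their y axis; jaws to -y, handles to +y), 48 mm wide (x), 11 mm thick, lying flat with z up on a thin brown board that covers the right of the bench (its top 3 mm above the bench). Here, at mid length, they are 44 mm across, with parallel sides from 17 mm towards the jaws to 21 mm towards the handles. About 0.11 kg.
- flat_pliers: The same pliers; origin under their middle, on the underside.
- bottle_1: Bystander: brown dropper bottle, 33 mm across, 102 mm tall, standing; origin at its foot.
- mug: Bystander: dark grey and white mug, 82 x 114 x 97 mm; origin at its foot.
- side_cutters: Bystander: red-handled side cutters, 138 mm long, lying flat; origin under their middle.
- tape: Bystander: roll of black tape, 62 mm across, 19 mm high, lying flat; origin under its centre.

How it is judged:
On the way, in this order (a step that is already met when the one before it is completed fails the run):
1. the pliers lie flat on the floor of the case (x of pliers_mid in the frame of case_floor between -0.05 and 0.05 m and y of pliers_mid in the frame of case_floor between -0.045 and 0.045 m and z of pliers_mid in the frame of case_floor below 0.014 m and angle between pliers_mid's own z axis and vertical below 0.15 rad and contact force between the fingers and flat_pliers below 0.1 N and angle between the y axis of pliers_mid and the x axis of case_floor, either way round below 0.5 rad), for 0.2 s.
2. the lid is seated flush on the rim with the pliers inside and the clamp still up (x of pliers_mid in the frame of case_floor between -0.05 and 0.05 m and y of pliers_mid in the frame of case_floor between -0.045 and 0.045 m and z of pliers_mid in the frame of case_floor below 0.014 m and angle between pliers_mid's own z axis and vertical below 0.15 rad and x of lid_grip in the frame of case_floor between -0.006 and 0.006 m and y of lid_grip in the frame of case_floor between -0.006 and 0.006 m and z of lid_grip in the frame of case_floor between 0.0525 and 0.0575 m and angle between lid_grip's own z axis and vertical below 0.025 rad and angle between the x axis of lid_grip and the x axis of case_floor, either way round below 0.06 rad and value of joint clamp above 0.5 rad and angle between the y axis of pliers_mid and the x axis of case_floor, either way round below 0.5 rad), for 0.2 s.
At the end, for the whole second after the job is handed in: Pliers flat in the case, lengthwise within 0.5 rad; lid seated on the rim (height within 2.5 mm, centre within 6 mm, level within 0.025 rad, turned within 0.06 rad, either way round); clamp joint under 0.06 rad, pad on the lid; all at rest; bystanders moved under 30 mm and upright (x of pliers_mid in the frame of case_floor between -0.05 and 0.05 m and y of pliers_mid in the frame of case_floor between -0.045 and 0.045 m and z of pliers_mid in the frame of case_floor below 0.014 m and angle between pliers_mid's own z axis and vertical below 0.15 rad and x of lid_grip in the frame of case_floor between -0.006 and 0.006 m and y of lid_grip in the frame of case_floor between -0.006 and 0.006 m and z of lid_grip in the frame of case_floor between 0.0525 and 0.0575 m and angle between lid_grip's own z axis and vertical below 0.025 rad and angle between the x axis of lid_grip and the x axis of case_floor, either way round below 0.06 rad and linear speed of each of lid, flat_pliers below 0.02 m/s and value of joint clamp below 0.06 rad and velocity of joint clamp below 0.05 rad/s and angle between the y axis of pliers_mid and the x axis of case_floor, either way round below 0.5 rad); the robot touches nothing.
It fails at once if the bottle is shifted more than 30 mm or tipped (distance of bottle_1 from where it was at the start of the episode above 0.03 m or angle between bottle_1's own z axis and vertical above 0.3 rad).
It fails at once if the mug is shifted more than 30 mm or tipped (distance of mug from where it was at the start of the episode above 0.03 m or angle between mug's own z axis and vertical above 0.3 rad).
It fails at once if the side cutters is shifted more than 30 mm or tipped (distance of side_cutters from where it was at the start of the episode above 0.03 m or angle between side_cutters's own z axis and vertical above 0.3 rad).
It fails at once if the tape roll is shifted more than 30 mm or tipped (distance of tape from where it was at the start of the episode above 0.03 m or angle between tape's own z axis and vertical above 0.3 rad).
It also fails if it takes over 72 s, if anything falls off the work surface, if the arm or the gripper's body presses on something with over 40 N, if the wrist force passes 120 N, or if a joint passes its speed limit or range.

## Working session

There is one attempt and no reset: what is moved stays moved. The work goes in short steps, Python scripts to look and compute and a tool call to move; the robot and the scene stay as the last step left them, time stands still between calls to the robot, and variables do not carry over. Pictures are saved under pics/ and viewed, at most 10 in all, crops included, and the job is handed in when it is done.

Besides the shell and the picture viewer there is one more tool, called after "Emit:" as name(argument=value, ...), one argument or row to a line, values as JSON. move_arm: Moves the arm, as the interface text tells. Its arguments: {"type":"object","properties":{"rows":{"type":"string"},"squeeze":{"type":"number"}},"required":["rows"]}

```bash
mkdir -p pics; ls
cat > h.py <<'E'
from station import arm
import numpy as np, cv2
def grab(n,f):
    im,d=arm.grab_frame(n); cv2.imwrite(f'pics/{f}.png',im); np.save(f'pics/{f}.npy',d); return im,d
def cloud(n,d):
    m=arm.camera_model(n);K=np.array(m['mtx']);T=np.linalg.inv(np.array(m['camera_from_world']))
    v,u=np.mgrid[:480,:640]
    P=np.stack([(u-K[0,2])/K[0,0]*d,(v-K[1,2])/K[1,1]*d,d,np.ones_like(d)],-1)
    W=(P@T.T)[...,:3]; W[d<=0]=np.nan; return W
def ray(n,u,v,z):
    m=arm.camera_model(n);K=np.array(m['mtx']);T=np.linalg.inv(np.array(m['camera_from_world']))
    r=T[:3,:3]@np.linalg.solve(K,[u,v,1]); o=T[:3,3]; return o+r*(z-o[2])/r[2]
E
python3 - <<'E'
from h import *
for n in('top','side'):
    grab(n,n+'0'); m=arm.camera_model(n); print(np.round(np.linalg.inv(m['camera_from_world']),3),m['mtx'])
print(arm.get_state())
E
```

```text
pics
[[ 0.002 -0.986  0.164  0.282]
 [-1.    -0.004 -0.012 -0.162]
 [ 0.013 -0.164 -0.986  1.815]
 [ 0.     0.     0.     1.   ]] [[616.5269438    0.         326.86691263]
 [  0.         616.5269438  242.82378765]
 [  0.           0.           1.        ]]
[[ 0.984 -0.061  0.165  0.346]
 [-0.175 -0.429  0.886 -1.399]
 [ 0.017 -0.901 -0.433  0.65 ]
 [ 0.     0.     0.     1.   ]] [[491.93138805   0.         311.29381199]
 [  0.         491.93138805 233.00738179]
 [  0.           0.           1.        ]]
{'t': 0.1, 'q': array([-8.37890212e-01,  3.59359246e-01,  1.11276374e-02, -3.28524281e-04,
       -1.22407550e+00, -2.88101886e-01]), 'qd': array([-4.00978413e-04, -8.26847915e-04,  3.24151497e-03, -9.20006693e-04,
       -8.70915898e-05,  1.33277372e-03]), 'joint_efforts': array([-1.09328197e-03, -5.84163702e+01,  2.93750900e+01,  7.01542899e+00,
        1.01918538e-02, -5.50750144e-05]), 'eef_pos': array([ 0.29021419, -0.60889976,  0.2050744 ]), 'ee_rot': array([ 3.14005638e+00, -1.33188824e-04, -2.69690019e+00]), 'force': array([ 0.43433202, -0.96785225,  0.44968448]), 'moment': array([ 0.01716123, -0.00075884, -0.04743061]), 'gripper_force': 0.0, 'width': 0.08740245333095237}
```

View pics/top0.png

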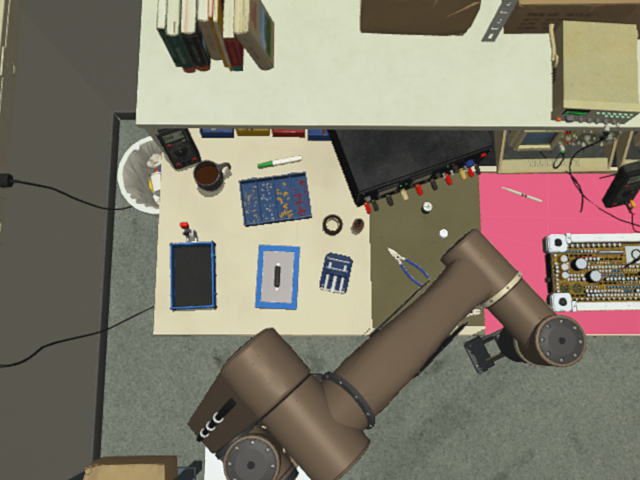

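View pics/side0.png

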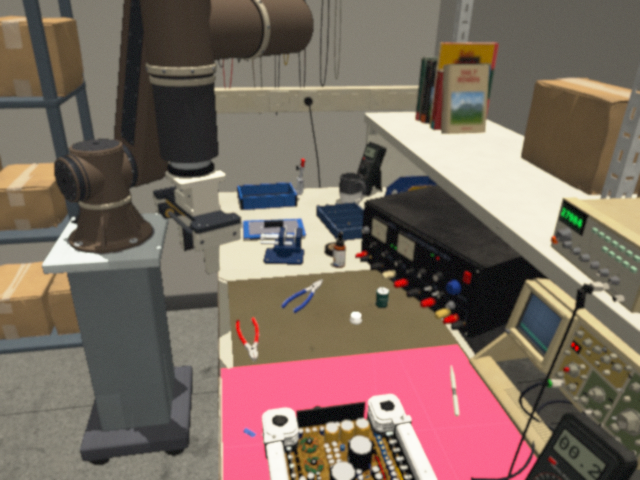

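The top view shows the case at (193,275) with its clamp at (185,228), the lid at (277,278), and the pliers at (408,267) with jaws at (392,250). The bottle is at (357,226), the tape at (333,224) and the mug at (210,177). The cutters are partly under the arm near (470,315). The side view shows the pliers at (302,295), the cutters at (247,335) and a blue fixture at (285,250).

Run:
```python
from h import *
im=cv2.imread('pics/top0.png')
a=cv2.resize(im[200:330,150:310],(800,650),interpolation=cv2.INTER_CUBIC)[:600]
cv2.imwrite('pics/cA.png',a)
b=cv2.resize(im[205:305,320:450],(780,600),interpolation=cv2.INTER_CUBIC)
cv2.imwrite('pics/cB.png',b)
W=cloud('top',np.load('pics/top0.npy'))
for u,v in [(193,275),(172,275),(193,308),(277,255),(277,278),(337,262),(337,285),(408,265),(357,226),(185,226),(330,300),(300,300),(420,240),(420,180),(210,175),(275,200)]: print(u,v,np.round(W[v,u],3))
```

```text
193 275 [0.485 0.208 0.01 ]
172 275 [0.482 0.264 0.035]
193 308 [0.389 0.205 0.008]
277 255 [ 0.545 -0.037  0.015]
277 278 [ 0.474 -0.04   0.039]
337 262 [ 0.52  -0.213  0.05 ]
337 285 [ 0.457 -0.214  0.01 ]
408 265 [ 0.518 -0.425  0.005]
357 226 [ 0.622 -0.27   0.07 ]
185 226 [0.606 0.208 0.142]
330 300 [ 0.414 -0.194  0.003]
300 300 [ 0.413 -0.106  0.003]
420 240 [ 0.595 -0.464 -0.006]
420 180 [ 0.746 -0.447  0.119]
210 175 [0.775 0.159 0.059]
275 200 [ 0.708 -0.03   0.028]
```

View pics/cA.png

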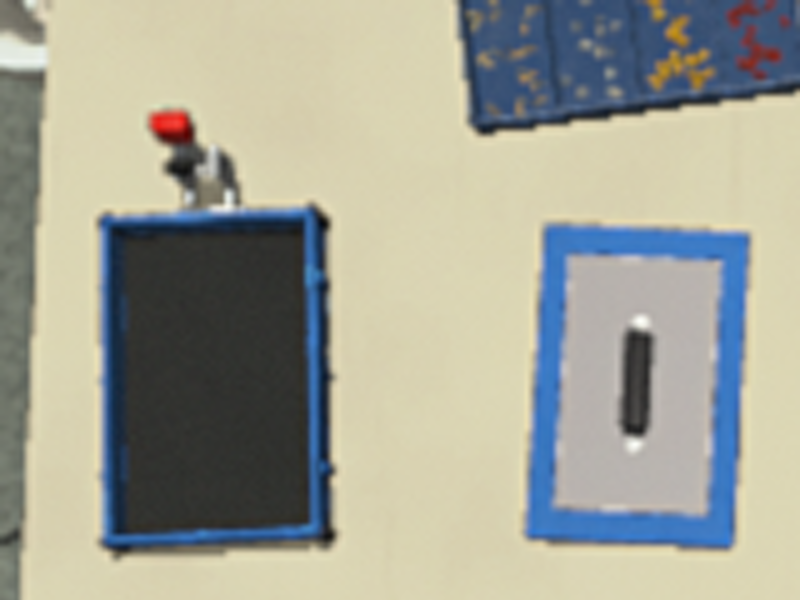

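View pics/cB.png

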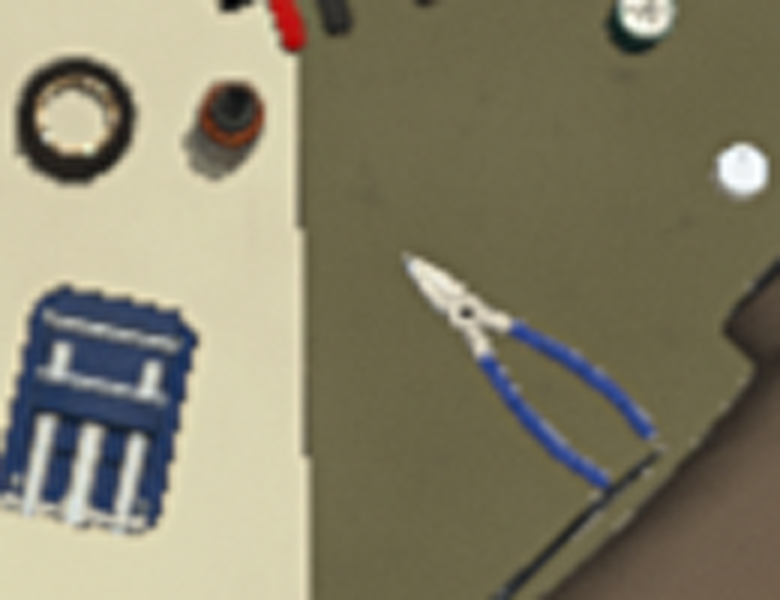

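Run:
```python
from h import *
def P(c,z,o=(150,200),s=5): return np.array([ray('top',o[0]+(u+.5)/s-.5,o[1]+(v+.5)/s-.5,z)[:2] for u,v in c])
def rect(c,z):
    p=P(c,z); m=p.mean(0); fl,fr,nr,nl=p
    e=(fl+fr-nl-nr)/2; w=(fl+nl-fr-nr)/2
    print(np.round(p,4).tolist(),'c',np.round(m,4),'len',np.linalg.norm(e),np.linalg.norm(w),'yaw',np.arctan2(e[1],e[0]),np.arctan2(-w[0],w[1]))
rect([(103,214),(322,210),(328,538),(104,545)],.046)
rect([(545,227),(749,233),(733,547),(527,540)],.015)
g=P([(640,325),(633,440)],.035);print('grip',g.mean(0),g[0]-g[1])
p=P([(405,255),(650,440),(605,487),(466,312)],.0085,(320,205),6)
t=(p[1]+p[2])/2;d=t-p[0];print(p,np.linalg.norm(d),d/np.linalg.norm(d),(t+p[0])/2, np.linalg.norm(p[1]-p[2]))
# side image crop
im=cv2.imread('pics/side0.png')
cv2.imwrite('pics/cS.png',cv2.resize(im[220:370,210:410],(800,600),interpolation=cv2.INTER_CUBIC))
W=cloud('top',np.load('pics/top0.npy')); 
# rim from depth
s=W[225:330,155:235]; r=s[(abs(s[...,2]-.046)<.006)]; print(len(r)); 
q=cv2.minAreaRect(r[:,:2].astype(np.float32)); print(q)
```

```text
[[0.5759, 0.2704], [0.5788, 0.1437], [0.3891, 0.1343], [0.3848, 0.2615]] c [0.4822 0.2025] len 0.19065883552487606 0.12696794937710215 yaw 0.0481852733465463 0.02831894412457529
[[0.5744, 0.0173], [0.5713, -0.1031], [0.3864, -0.0956], [0.3901, 0.0241]] c [ 0.4806 -0.0393] len 0.18468716972530028 0.12010633559547021 yaw -0.038788748427994464 -0.028468415207324994
grip [ 0.48014934 -0.03945323] [ 0.06697211 -0.00303272]
[[ 0.57069766 -0.36330613]
 [ 0.47910993 -0.48256933]
 [ 0.4558909  -0.45987651]
 [ 0.5423062  -0.39307449]] 0.14931746309958183 [-0.6911264 -0.7227339] [ 0.51909903 -0.41726452] 0.03246671128713103
414
((0.49621474742889404, 0.20578643679618835), (0.2196664810180664, 0.12701521813869476), 3.0389163494110107)
```

View pics/cS.png

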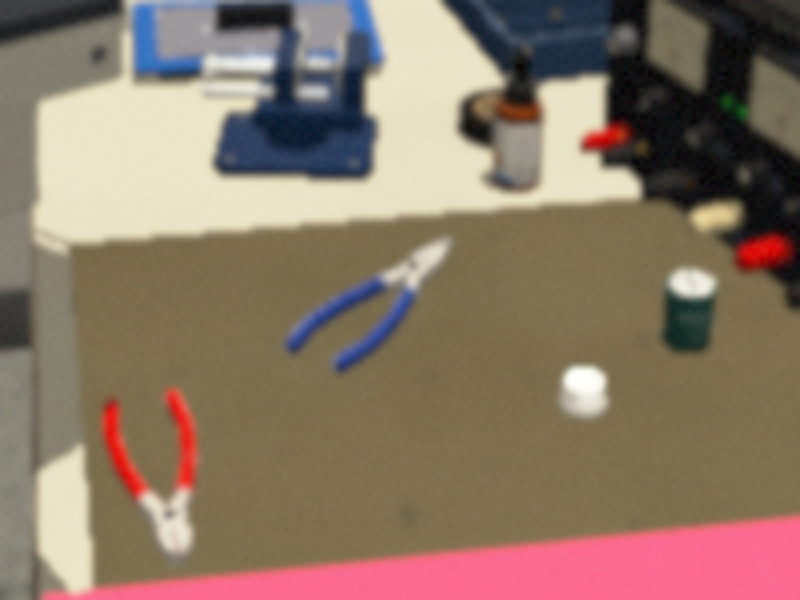

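The crop shows the pliers lying clear, with the tip at (450,238) and the handle ends at (293,347) and (342,368). The cutters are well away at (150,470). I'll cross-check the side camera against the top one and plan the approach.

```bash
cat >> h.py <<'E'
from scipy.spatial.transform import Rotation as Ro
def plan(x,y,z,psi,step=.05):
    s=arm.get_state(); R=Ro.from_euler('xyz',s['ee_rot']); G=Ro.from_euler('xyz',[np.pi,0,np.radians(psi)])
    rv=np.degrees((R.inv()*G).as_rotvec()); dp=G.inv().apply(np.array([x,y,z])-s['eef_pos'])
    n=int(np.ceil(np.linalg.norm(rv)/10)); m=int(np.ceil(np.linalg.norm(dp)/step))
    print('t',round(s['t'],2),'pos',np.round(s['eef_pos'],4),'yaw',np.degrees(s['ee_rot'][2]).round(2),'w',round(s['width'],4),'F',np.round(s['force'],1),'gf',round(s['gripper_force'],1))
    print('turn',n,'x',np.round(rv/max(n,1),2),' then shift',m,'x',np.round(dp/max(m,1),4))
E
python3 - <<'E'
from h import *
p=np.array([ray('side',210+u/4,220+v/4,.0085)[:2] for u,v in [(450,238),(293,347),(342,368)]])
t=(p[1]+p[2])/2;d=t-p[0];print(p,np.linalg.norm(d),d/np.linalg.norm(d),(t+p[0])/2)
p=np.array([ray('side',210+u/4,220+v/4,.001)[:2] for u,v in [(143,400),(175,550)]]);print('cutters',p)
plan(.518,-.418,.12,-133.5)
E
```

```text
[[ 0.57118326 -0.35498526]
 [ 0.45850191 -0.46016185]
 [ 0.48319984 -0.48501104]] 0.15458534080609684 [-0.64904206 -0.76075253] [ 0.52101707 -0.41378585]
cutters [[ 0.37119916 -0.48809828]
 [ 0.37974725 -0.61691955]]
t 0.1 pos [ 0.2902 -0.6089  0.2051] yaw -154.52 w 0.0874 F [ 0.4 -1.   0.4] gf 0.0
turn 3 x [ 0.03  0.   -7.01]  then shift 7 x [-0.0422 -0.0048  0.0122]
```

Emit:
move_arm(
  rows="0 0 -7.1 0 0 0 0.0876; 0 0 -7.1 0 0 0 0.0876; 0 0 -7.1 0 0 0 0.0876; 0 0 0 -0.05 -0.006 0 0.0876; 0 0 0 -0.05 -0.006 0 0.0876; 0 0 0 -0.05 -0.006 0.02 0.0876; 0 0 0 -0.05 -0.006 0.03 0.0876; 0 0 0 -0.05 -0.006 0.03 0.0876",
)

```text
t: 1.1
eef_pos: [0.4845, -0.4464, 0.1251]
ee_rot: [-3.142, 0.0, -2.325]
force: [1.0, -0.7, -0.7]
width: 0.0877
gripper_force: 0.0
```

Run:
```python
from h import *
plan(.520,-.417,.07,-133.3)
```

```text
t 1.1 pos [ 0.4845 -0.4464  0.1251] yaw -133.22 w 0.0877 F [ 1.  -0.7 -0.7] gf 0.0
turn 1 x [-0.    0.01  0.08]  then shift 2 x [-0.0229 -0.0029  0.0275]
```

Emit:
move_arm(
  rows="0 0 0 0 0 0 0.0876; 0 0 0 0 0 0 0.0876",
)

```text
t: 1.35
eef_pos: [0.4835, -0.4475, 0.1257]
ee_rot: [3.141, -0.001, -2.324]
force: [-0.2, -0.7, 0.6]
width: 0.0878
gripper_force: 0.0
```

Run:
```python
from h import *
plan(.520,-.417,.05,-133.3)
```

```text
t 1.35 pos [ 0.4835 -0.4475  0.1257] yaw -133.16 w 0.0878 F [-0.2 -0.7  0.6] gf 0.0
turn 1 x [ 0.04 -0.03  0.14]  then shift 2 x [-0.0236 -0.0028  0.0378]
```

Emit:
move_arm(
  rows="0 0 0 -0.0236 -0.0028 0.03 0.0876; 0 0 0 -0.0236 -0.0028 0.03 0.0876; 0 0 0 0 0 0.025 0.0876; 0 0 0 0 0 0.018 0.0876; 0 0 0 0 0 0 0.0876",
)

```text
t: 1.98
eef_pos: [0.5186, -0.4176, 0.0221]
ee_rot: [3.14, -0.001, -2.326]
force: [-1.1, -0.4, 1.0]
width: 0.0877
gripper_force: 0.0
```

Run:
```python
from h import *
plan(.520,-.417,.013,-133.3)
im,d=grab('side','side1'); cv2.imwrite('pics/cS1.png',cv2.resize(im[200:350,200:400],(800,600),interpolation=cv2.INTER_CUBIC))
```

```text
t 1.98 pos [ 0.5186 -0.4176  0.0221] yaw -133.29 w 0.0877 F [-1.1 -0.4  1. ] gf 0.0
turn 1 x [ 0.1  -0.04  0.01]  then shift 1 x [-0.0014 -0.0006  0.0091]
```

View pics/cS1.png

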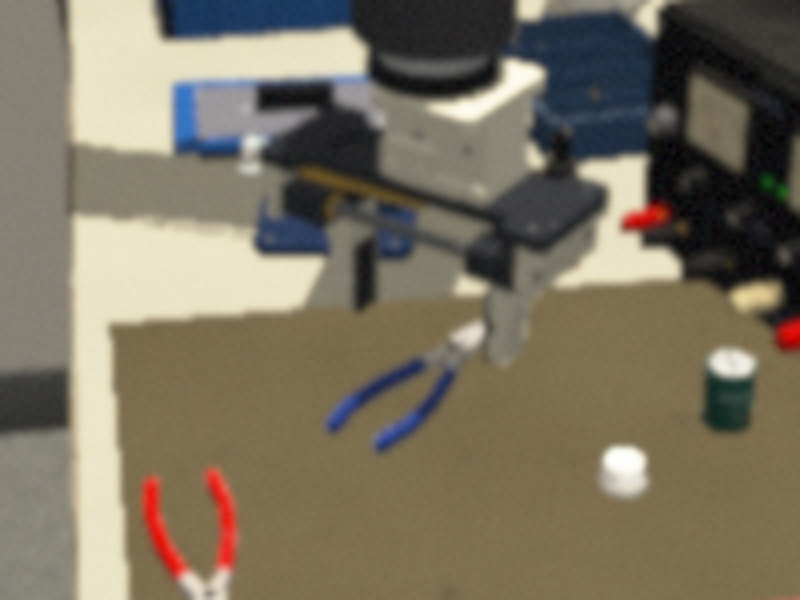

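The finger tips show at (505,362) and (362,308), and the pliers run from about (480,325) to (355,438). I'll check that alignment in numbers, because the fingers look shifted towards the jaws.

Run:
```python
from h import *
m=arm.camera_model('side');K=m['mtx'];T=np.array(m['camera_from_world'])
def pr(p): 
    c=K@(T@np.r_[p,1])[:3]; c=c[:2]/c[2]; return ((c-[200,200])*4).round()
s=arm.get_state(); R=Ro.from_euler('xyz',s['ee_rot'])
for y in(-.055,-.044,0,.044,.055):
  for z in (.008,): print(y,pr(s['eef_pos']+R.apply([0,y,z])))
for p in [(.520,-.417,.0085),(.571,-.360,.0085),(.468,-.472,.0085)]: print(pr(np.array(p)))
W=cloud('side',np.load('pics/side1.npy'))
for x,y in [(505,350),(362,300),(505,300),(560,215),(440,125)]: print(x,y,W[200+y//4,200+x//4])
```

```text
-0.055 [504. 398.]
-0.044 [488. 392.]
0 [426. 369.]
0.044 [365. 347.]
0.055 [351. 341.]
[426. 378.]
[491. 322.]
[352. 437.]
505 350 [ 0.55582654 -0.46634322  0.05635586]
362 300 [ 0.48337058 -0.39344916  0.05163463]
505 300 [ 0.55579065 -0.4621927   0.08547334]
560 215 [ 0.58033534 -0.483642    0.15097683]
440 125 [ 0.51618307 -0.46866181  0.20093781]
```

Run:
```python
from h import *
grab('side','side2')
for f in('side1','side2'):
  W=cloud('side',np.load(f'pics/{f}.npy')); im=cv2.imread(f'pics/{f}.png')
  for v in range(272,304,2): print(v,W[v,326].round(3),im[v,326],W[v,290].round(3),im[v,290])
```

```text
272 [ 0.547 -0.499  0.115] [73 82 83] [ 0.484 -0.389  0.057] [28 26 29]
274 [ 0.555 -0.464  0.089] [106 121 125] [ 0.484 -0.392  0.054] [31 27 28]
276 [ 0.555 -0.465  0.084] [109 125 130] [ 0.483 -0.393  0.049] [36 44 49]
278 [ 0.555 -0.466  0.08 ] [111 126 131] [ 0.484 -0.392  0.042] [ 66  94 104]
280 [ 0.555 -0.468  0.076] [111 126 131] [ 0.491 -0.337  0.003] [ 77 110 125]
282 [ 0.556 -0.465  0.069] [106 120 126] [ 0.49  -0.342  0.001] [ 76 108 121]
284 [ 0.556 -0.464  0.063] [109 122 127] [ 0.489 -0.351  0.   ] [ 75 108 122]
286 [ 0.555 -0.468  0.06 ] [104 119 123] [ 0.487 -0.364  0.003] [ 77 109 123]
288 [ 0.556 -0.464  0.052] [106 123 128] [ 0.486 -0.374  0.003] [ 77 108 122]
290 [ 0.556 -0.467  0.049] [113 136 143] [ 0.485 -0.38   0.001] [ 77 107 124]
292 [ 0.57  -0.405  0.003] [ 87 116 127] [ 0.484 -0.392  0.003] [ 75 107 121]
294 [ 0.568 -0.413  0.003] [ 76 108 122] [ 0.482 -0.401  0.003] [ 77 109 123]
296 [ 0.566 -0.423  0.003] [ 75 109 123] [ 0.482 -0.406  0.   ] [86 90 99]
298 [ 0.566 -0.427  0.001] [ 78 111 124] [ 0.478 -0.435  0.014] [92 55 43]
300 [ 0.563 -0.441  0.004]
[... 656 characters left out ...]
07 119]
286 [ 0.556 -0.466  0.059] [110 122 128] [ 0.487 -0.364  0.003] [ 75 109 121]
288 [ 0.556 -0.464  0.052] [109 123 129] [ 0.486 -0.376  0.004] [ 76 109 123]
290 [ 0.556 -0.466  0.048] [ 99 122 131] [ 0.485 -0.384  0.004] [ 76 107 122]
292 [ 0.57  -0.406  0.004] [ 79 112 126] [ 0.483 -0.394  0.004] [ 75 108 120]
294 [ 0.569 -0.413  0.002] [ 74 105 119] [ 0.483 -0.397  0.001] [ 74 107 119]
296 [ 0.566 -0.423  0.004] [ 76 108 122] [ 0.481 -0.408  0.002] [85 93 99]
298 [ 0.565 -0.429  0.002] [ 77 108 125] [ 0.478 -0.433  0.013] [91 54 45]
300 [ 0.564 -0.437  0.001] [ 75 108 121] [ 0.477 -0.442  0.013] [87 54 49]
302 [ 0.562 -0.444  0.001] [ 76 109 124] [ 0.477 -0.442  0.008] [ 77  91 100]
```

Run:
```python
from h import *
print(arm.finger_overhang,[a for a in dir(arm) if a[0]!='_'])
```

```text
0.008 ['Unreachable', 'camera_model', 'finger_overhang', 'get_state', 'grab_frame', 'job_done']
```

Emit:
move_arm(
  rows="0 0 0 0 0 0 0.06; 0 0 0 0 0 0 0.06; 0 0 0 0 0 0 0.06",
  squeeze=15,
)

```text
t: 2.45
eef_pos: [0.52, -0.4172, 0.0235]
ee_rot: [-3.141, 0.0, -2.325]
force: [-0.1, 0.2, 0.3]
width: 0.0637
gripper_force: 0.0
```

Run:
```python
from h import *
plan(.520,-.417,.013,-133.3)
im,d=grab('side','side3')
W=cloud('side',d)
for v in range(276,304,2): print(v,[W[v,u].round(3).tolist() for u in (292,296,300,318,322)])
cv2.imwrite('pics/cS3.png',cv2.resize(im[200:350,200:400],(800,600),interpolation=cv2.INTER_CUBIC))
```

```text
t 2.45 pos [ 0.52   -0.4172  0.0235] yaw -133.22 w 0.0637 F [-0.1  0.2  0.3] gf 0.0
turn 1 x [-0.04  0.01  0.08]  then shift 1 x [-0.0001  0.0002  0.0105]
276 [[0.487, -0.4, 0.052], [0.498, -0.395, 0.048], [0.519, -0.322, 0.004], [0.54, -0.45, 0.077], [0.548, -0.457, 0.08]]
278 [[0.487, -0.4, 0.047], [0.497, -0.399, 0.045], [0.518, -0.329, 0.002], [0.54, -0.451, 0.072], [0.548, -0.459, 0.076]]
280 [[0.496, -0.336, 0.003], [0.506, -0.337, 0.002], [0.516, -0.338, 0.002], [0.54, -0.449, 0.066], [0.549, -0.453, 0.068]]
282 [[0.495, -0.346, 0.002], [0.505, -0.349, 0.003], [0.514, -0.351, 0.004], [0.541, -0.449, 0.06], [0.547, -0.46, 0.067]]
284 [[0.494, -0.355, 0.002], [0.504, -0.356, 0.002], [0.514, -0.354, -0.0], [0.54, -0.451, 0.057], [0.548, -0.459, 0.061]]
286 [[0.492, -0.364, 0.002], [0.502, -0.364, 0.001], [0.512, -0.368, 0.002], [0.541, -0.449, 0.05], [0.549, -0.456, 0.053]]
288 [[0.491, -0.375, 0.003], [0.5, -0.378, 0.004], [0.51, -0.377, 0.003], [0.541, -0.447, 0.043], [0.548, -0.458, 0.049]]
290 [[0.49, -0.382, 0.002], [0.499, -0.385, 0.003], [0.509, -0.385, 0.002], [0.552, -0.395, 0.004], [0.562, -0.394, 0.003]]
292 [[0.489, -0.389, 0.001], [0.498, -0.397, 0.005], [0.505, -0.412, 0.014], [0.551, -0.399, 0.001], [0.561, -0.402, 0.002]]
294 [[0.487, -0.4, 0.002], [0.495, -0.416, 0.011], [0.504, -0.415, 0.01], [0.549, -0.412, 0.004], [0.559, -0.412, 0.003]]
296 [[0.484, -0.424, 0.012], [0.494, -0.423, 0.01], [0.505, -0.414, 0.004], [0.548, -0.418, 0.002], [0.557, -0.422, 0.004]]
298 [[0.483, -0.433, 0.012], [0.494, -0.422, 0.004], [0.503, -0.422, 0.003], [0.546, -0.428, 0.003], [0.556, -0.427, 0.002]]
300 [[0.482, -0.434, 0.008], [0.493, -0.425, 0.001], [0.502, -0.432, 0.004], [0.545, -0.434, 0.002], [0.555, -0.433, -0.0]]
302 [[0.482, -0.436, 0.003], [0.492, -0.436, 0.002], [0.501, -0.436, 0.001], [0.542, -0.447, 0.005], [0.552, -0.446, 0.003]]
```

View pics/cS3.png

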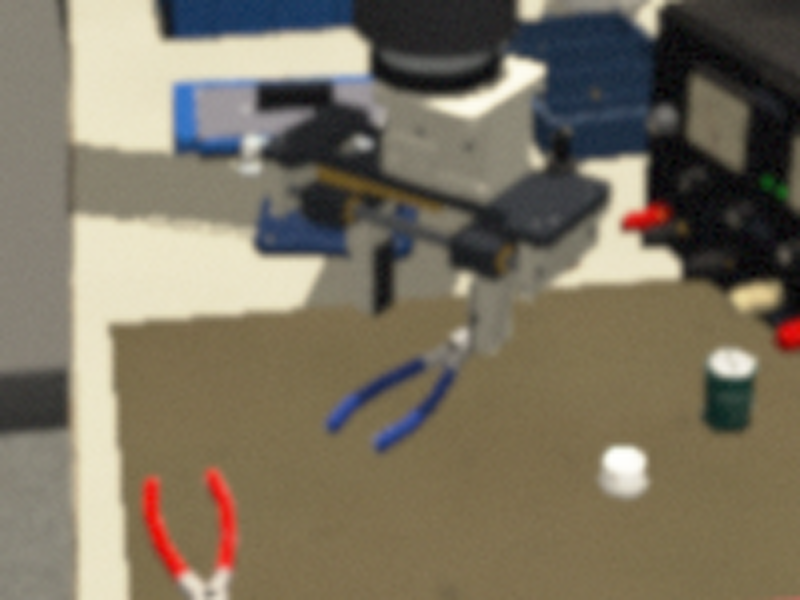

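The tips are seen by depth at z≈0.041, but the reported pose puts them at about 0.015. I'll lower in small steps and check the force and the picture each time.

Emit:
move_arm(
  rows="0 0 0 0 0 0.005 0.06; 0 0 0 0 0 0.005 0.06; 0 0 0 0 0 0 0.06",
)

```text
t: 2.88
eef_pos: [0.5194, -0.4168, 0.0121]
ee_rot: [3.14, -0.0, -2.325]
force: [0.2, -0.0, -0.5]
width: 0.0602
gripper_force: 0.0
```

```bash
cat >> h.py <<'E'
def tip(n='side'):
    # lowest height of tool points near the fingers, by depth
    s=arm.get_state(); im,d=arm.grab_frame(n); W=cloud(n,d); R=Ro.from_euler('xyz',s['ee_rot'])
    L=R.inv().apply((W-s['eef_pos']).reshape(-1,3)).reshape(W.shape)
    for sg in(-1,1):
        y=L[...,1]*sg; w=s['width']/2
        m=(abs(L[...,0])<.014)&(y>w+.002)&(y<w+.03)&(L[...,2]>-.1)&(W[...,2]>.02)
        z=np.sort(L[...,2][m])[-6:]; print('finger',sg,m.sum(),'tip ahead of TCP',z.round(4))
E
python3 - <<'E'
from h import *
plan(.520,-.417,.013,-133.3); tip(); tip('top')
E
```

```text
t 2.88 pos [ 0.5194 -0.4168  0.0121] yaw -133.22 w 0.0602 F [ 0.2 -0.  -0.5] gf 0.0
turn 1 x [ 0.08 -0.02  0.08]  then shift 1 x [-0.0003 -0.0006 -0.0009]
finger -1 187 tip ahead of TCP [-0.0231 -0.0228 -0.0221 -0.0221 -0.0213 -0.0207]
finger 1 147 tip ahead of TCP [-0.0252 -0.0239 -0.023  -0.023  -0.0229 -0.0223]
finger -1 0 tip ahead of TCP []
finger 1 1 tip ahead of TCP [-0.0963]
```

Emit:
move_arm(
  rows="0 0 0 0 0 0.002 0.06; 0 0 0 0 0 0.002 0.06; 0 0 0 0 0 0 0.06",
)

```text
t: 3.35
eef_pos: [0.5197, -0.417, 0.0087]
ee_rot: [3.141, -0.0, -2.325]
force: [-0.3, -1.0, -0.4]
width: 0.0599
gripper_force: 0.0
```

Emit:
move_arm(
  rows="0 0 0 0 0 0.006 0.06; 0 0 0 0 0 0.006 0.06; 0 0 0 0 0 0.006 0.06; 0 0 0 0 0 0 0.06",
)

```text
t: 3.85
eef_pos: [0.5193, -0.4169, -0.0099]
ee_rot: [3.14, -0.0, -2.325]
force: [0.5, 0.1, 0.5]
width: 0.0598
gripper_force: 0.0
```

```bash
sed -i 's/W\[...,2\]>.02/W[...,2]>.008/' h.py
python3 - <<'E'
from h import *
plan(.520,-.417,.013,-133.3); tip()
im,d=grab('side','side4'); cv2.imwrite('pics/cS4.png',cv2.resize(im[230:330,240:373],(800,600),interpolation=cv2.INTER_CUBIC))
E
```

```text
t 3.85 pos [ 0.5193 -0.4169 -0.0099] yaw -133.22 w 0.0598 F [0.5 0.1 0.5] gf 0.0
turn 1 x [ 0.08 -0.02  0.08]  then shift 1 x [-0.0003 -0.0006 -0.0229]
finger -1 175 tip ahead of TCP [-0.0238 -0.023  -0.0228 -0.0213 -0.0207 -0.0205]
finger 1 138 tip ahead of TCP [-0.0247 -0.0247 -0.0242 -0.023  -0.022  -0.0216]
```

View pics/cS4.png

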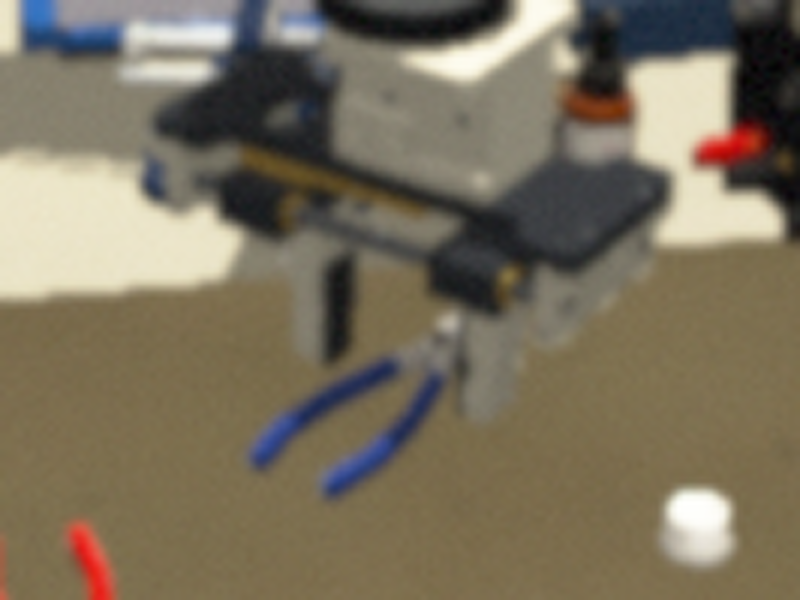

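The fingers straddle the pliers at mid length, with tips at (490,415) and (325,358), still about 8 mm high. I'll lower and close.

Emit:
move_arm(
  rows="0 0 0 0 0 0.004 0.06; 0 0 0 0 0 0.0025 0.06; 0 0 0 0 0 0 0.03; 0 0 0 0 0 0 0.03; 0 0 0 0 0 0 0.03; 0 0 0 0 0 0 0.03; 0 0 0 0 0 0 0.03",
  squeeze=20,
)

```text
t: 4.82
eef_pos: [0.5198, -0.4171, -0.0155]
ee_rot: [3.141, -0.0, -2.325]
force: [-0.2, 0.6, 1.5]
width: 0.0368
gripper_force: 19.4
```

Emit:
move_arm(
  rows="0 0 0 0 0 -0.02 0.03; 0 0 0 0 0 -0.04 0.03; 0 0 0 0 0 -0.04 0.03; 0 0 0 0 0 -0.04 0.03; 0 0 0 0 0 0 0.03",
)

```text
t: 5.45
eef_pos: [0.5219, -0.4183, 0.1286]
ee_rot: [-3.135, 0.002, -2.325]
force: [-0.1, 0.3, -1.3]
width: 0.0371
gripper_force: 19.4
```

```bash
cat >> h.py <<'E'
def bl(n,f):
    # blue handle points in tool frame
    s=arm.get_state(); im,d=grab(n,f); W=cloud(n,d); R=Ro.from_euler('xyz',s['ee_rot'])
    L=R.inv().apply((W-s['eef_pos']).reshape(-1,3)).reshape(W.shape); b=im.astype(int)
    m=(b[...,0]>b[...,1]+25)&(b[...,0]>b[...,2]+30)&(np.linalg.norm(L,axis=-1)<.13)
    return L[m],W[m],m
E
python3 - <<'E'
from h import *
plan(.520,-.417,.1,-133.3); 
L,W,m=bl('side','side5'); print(len(L)); 
v,u=np.where(m)
for i in range(0,len(L),max(1,len(L)//40)): print(u[i],v[i],L[i].round(3),W[i].round(3))
E
```

```text
t 5.45 pos [ 0.5219 -0.4183  0.1286] yaw -133.19 w 0.0371 F [-0.1  0.3 -1.3] gf 19.4
turn 1 x [-0.39  0.1   0.11]  then shift 1 x [0.0004 0.0023 0.0286]
186
304 233 [-0.01   0.018 -0.034] [ 0.515 -0.398  0.163]
306 237 [-0.005  0.009 -0.029] [ 0.518 -0.408  0.157]
304 238 [ 0.002  0.01  -0.029] [ 0.513 -0.413  0.157]
301 239 [ 0.01   0.013 -0.029] [ 0.505 -0.416  0.157]
305 239 [ 0.001  0.008 -0.027] [ 0.515 -0.414  0.155]
301 240 [ 0.011  0.012 -0.027] [ 0.505 -0.418  0.155]
297 241 [ 0.022  0.016 -0.028] [ 0.495 -0.423  0.156]
301 241 [ 0.012  0.012 -0.025] [ 0.505 -0.419  0.153]
297 242 [ 0.025  0.014 -0.027] [ 0.495 -0.427  0.155]
292 243 [ 0.039  0.017 -0.029] [ 0.482 -0.435  0.158]
296 243 [ 0.029  0.013 -0.027] [ 0.492 -0.431  0.155]
312 243 [ 0.013 -0.019 -0.029] [ 0.526 -0.441  0.158]
292 244 [ 0.043  0.014 -0.029] [ 0.482 -0.44   0.158]
296 244 [ 0.031  0.012 -0.025] [ 0.492 -0.432  0.153]
288 245 [ 0.048  0.022 -0.027] [ 0.473 -0.438  0.155]
292 245 [ 0.043  0.014 -0.027] [ 0.482 -0.44   0.156]
310 245 [ 0.025 -0.021 -0.03 ] [ 0.52  -0.451  0.158]
288 246 [ 0.055  0.017 -0
[... 894 characters left out ...]
05 251 [ 0.05  -0.024 -0.026] [ 0.506 -0.471  0.155]
285 252 [ 0.075  0.011 -0.024] [ 0.463 -0.465  0.153]
301 252 [ 0.063 -0.023 -0.029] [ 0.495 -0.48   0.158]
305 252 [ 0.05  -0.025 -0.024] [ 0.505 -0.472  0.153]
300 253 [ 0.063 -0.02  -0.026] [ 0.494 -0.478  0.154]
295 254 [ 0.073 -0.015 -0.026] [ 0.482 -0.482  0.155]
299 254 [ 0.066 -0.02  -0.025] [ 0.491 -0.48   0.153]
295 255 [ 0.077 -0.017 -0.026] [ 0.482 -0.486  0.155]
299 255 [ 0.071 -0.023 -0.026] [ 0.49  -0.486  0.154]
295 256 [ 0.077 -0.017 -0.024] [ 0.482 -0.486  0.152]
299 256 [ 0.069 -0.022 -0.022] [ 0.491 -0.484  0.151]
296 257 [ 0.076 -0.019 -0.022] [ 0.484 -0.486  0.15 ]
296 258 [ 0.074 -0.018 -0.018] [ 0.484 -0.485  0.147]
```

Emit:
move_arm(
  rows="0 0 8.8 0 0 -0.005 0.03; 0 0 8.8 0 0 -0.005 0.03; 0 0 8.8 0 0 -0.005 0.03; 0 0 8.8 0 0 0 0.03; 0 0 8.8 0 0 0 0.03; 0 0 0 0 0 0 0.03",
)

```text
t: 6.25
eef_pos: [0.5191, -0.4166, 0.1378]
ee_rot: [3.14, -0.002, -3.092]
force: [-0.8, -0.3, -1.6]
width: 0.0367
gripper_force: 19.4
```

Run:
```python
from h import *
plan(.482,.203,.14,-177.4)
```

```text
t 6.25 pos [ 0.5191 -0.4166  0.1378] yaw -177.17 w 0.0367 F [-0.8 -0.3 -1.6] gf 19.4
turn 1 x [ 0.08 -0.12  0.23]  then shift 13 x [ 0.0007  0.0477 -0.0002]
```

Emit:
move_arm(
  rows="0 0 0.2 0.001 0.025 0 0.03; 0 0 0 0.001 0.048 0 0.03; 0 0 0 0.001 0.048 0 0.03; 0 0 0 0.001 0.048 0 0.03; 0 0 0 0.001 0.048 0 0.03; 0 0 0 0.001 0.048 0 0.03; 0 0 0 0.001 0.048 0 0.03; 0 0 0 0.001 0.048 0 0.03",
)

```text
t: 7.25
eef_pos: [0.4949, -0.0554, 0.139]
ee_rot: [-3.142, -0.001, -3.092]
force: [0.8, -0.2, -1.5]
width: 0.0369
gripper_force: 19.4
```

Emit:
move_arm(
  rows="0 0 0 0.001 0.048 0 0.03; 0 0 0 0.001 0.048 0 0.03; 0 0 0 0.001 0.048 0 0.03; 0 0 0 0 0.048 0 0.03; 0 0 0 0 0.048 0 0.03; 0 0 0 0 0.015 0 0.03; 0 0 0 0 0 0 0.03; 0 0 0 0 0 0 0.03",
)

```text
t: 8.25
eef_pos: [0.4807, 0.1968, 0.1391]
ee_rot: [-3.141, -0.001, -3.096]
force: [0.9, -0.4, -1.8]
width: 0.0368
gripper_force: 19.4
```

Run:
```python
from h import *
plan(.482,.203,-.009,-177.4)
L,W,m=bl('side','side6'); L=L[L[:,2]<-.005]; print(len(L),L.min(0),L.max(0))
```

```text
t 8.25 pos [0.4807 0.1968 0.1391] yaw -177.37 w 0.0368 F [ 0.9 -0.4 -1.8] gf 19.4
turn 1 x [-0.03 -0.04  0.03]  then shift 3 x [-0.0005  0.002   0.0494]
66 [ 0.01259034 -0.02805509 -0.02958089] [ 0.07171479  0.02303    -0.01834365]
```

Emit:
move_arm(
  rows="0 0 0 -0.001 0.006 0.02 0.03; 0 0 0 0 0 0.035 0.03; 0 0 0 0 0 0.035 0.03; 0 0 0 0 0 0.03 0.03; 0 0 0 0 0 0.015 0.03; 0 0 0 0 0 0 0.03; 0 0 0 0 0 0 0.03",
)

```text
t: 9.18
eef_pos: [0.4825, 0.2042, 0.0055]
ee_rot: [3.141, 0.001, -3.096]
force: [-0.2, 0.3, -1.2]
width: 0.0367
gripper_force: 19.4
```

Run:
```python
from h import *
plan(.482,.203,-.0095,-177.4)
```

```text
t 9.18 pos [0.4825 0.2042 0.0055] yaw -177.41 w 0.0367 F [-0.2  0.3 -1.2] gf 19.4
turn 1 x [ 0.05  0.08 -0.01]  then shift 1 x [ 0.0006 -0.0011  0.015 ]
```

Lower the last stretch gently, then open a limited amount.

Emit:
move_arm(
  rows="0 0 0 0 0 0.007 0.03; 0 0 0 0 0 0.005 0.03; 0 0 0 0 0 0.003 0.03; 0 0 0 0 0 0 0.03; 0 0 0 0 0 0 0.03",
)

```text
t: 9.8
eef_pos: [0.4817, 0.2038, -0.0106]
ee_rot: [-3.142, -0.0, -3.096]
force: [-0.3, -0.8, -1.4]
width: 0.0366
gripper_force: 19.4
```

Emit:
move_arm(
  rows="0 0 0 0 0 0 0.054; 0 0 0 0 0 0 0.054; 0 0 0 0 0 0 0.054; 0 0 0 0 0 0 0.054; 0 0 0 0 0 0 0.054",
)

```text
t: 10.42
eef_pos: [0.4818, 0.2038, -0.0105]
ee_rot: [3.142, 0.0, -3.097]
force: [-0.5, 0.7, -0.0]
width: 0.054
gripper_force: 0.0
```

Emit:
move_arm(
  rows="0 0 0 0 0 -0.03 0.054; 0 0 0 0 0 -0.045 0.054; 0 0 0 0 0 -0.045 0.054; 0 0 0 0 0 -0.03 0.054; 0 0 4.7 0 0 0 0.054; 0 0 0 0 -0.05 0 0.054; 0 0 0 0 -0.05 0 0.054; 0 0 0 0 -0.05 0 0.054",
)

```text
t: 11.42
eef_pos: [0.4759, 0.0526, 0.1396]
ee_rot: [3.141, 0.0, 3.105]
force: [1.3, -0.0, 0.5]
width: 0.0542
gripper_force: 0.0
```

Emit:
move_arm(
  rows="0 0 0 0 -0.05 0 0.054; 0 0 0 0 -0.04 0 0.054; 0 0 0 0 0 0 0.054; 0 0 0 0 0 0 0.054",
)

```text
t: 11.92
eef_pos: [0.4729, -0.036, 0.1395]
ee_rot: [3.141, 0.0, 3.104]
force: [-0.3, -0.0, 0.5]
width: 0.054
gripper_force: 0.0
```

Run:
```python
from h import *
plan(.480,-.0395,.03,177.9)
im,d=grab('top','top2')
cv2.imwrite('pics/cT2.png',cv2.resize(im[215:325,155:305],(800,587),interpolation=cv2.INTER_CUBIC))
```

```text
t 11.93 pos [ 0.4729 -0.036   0.1395] yaw 177.84 w 0.054 F [-0.3 -0.   0.5] gf 0.0
turn 1 x [ 0.01  0.01 -0.06]  then shift 3 x [-0.0024 -0.0011  0.0365]
```

View pics/cT2.png

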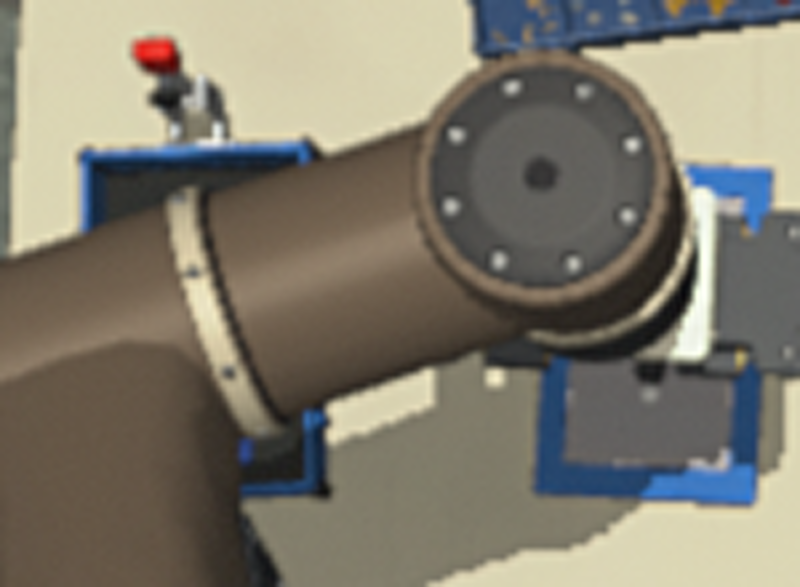

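The handle end shows at (245,450) inside the case; the rest is hidden by the arm. The lid grip sits under the gripper near (650,370). I'll lower onto the lid grip.

Emit:
move_arm(
  rows="0 0 0 -0.0072 -0.0033 0.02 0.054; 0 0 0 0 0 0.04 0.054; 0 0 0 0 0 0.04 0.054; 0 0 0 0 0 0.025 0.054; 0 0 0 0 0 0 0.054; 0 0 0 0 0 0 0.054",
)

```text
t: 12.72
eef_pos: [0.4808, -0.0388, 0.0153]
ee_rot: [3.141, 0.001, 3.106]
force: [0.5, -0.6, -0.2]
width: 0.0539
gripper_force: 0.0
```

Run:
```python
from h import *
plan(.480,-.0395,-.003,177.9); tip()
```

```text
t 12.72 pos [ 0.4808 -0.0388  0.0153] yaw 177.96 w 0.0539 F [ 0.5 -0.6 -0.2] gf 0.0
turn 1 x [0.01 0.05 0.06]  then shift 1 x [ 0.0007 -0.0007  0.0183]
finger -1 141 tip ahead of TCP [0.0013 0.0014 0.0018 0.0019 0.0037 0.0039]
finger 1 4 tip ahead of TCP [-0.0302 -0.0234 -0.      0.0007]
```

Emit:
move_arm(
  rows="0 0 0 0 0 0.009 0.054; 0 0 0 0 0 0.006 0.054; 0 0 0 0 0 0.002 0.054; 0 0 0 0 0 0 0.01; 0 0 0 0 0 0 0.01; 0 0 0 0 0 0 0.01; 0 0 0 0 0 0 0.01; 0 0 0 0 0 0 0.01",
  squeeze=30,
)

```text
t: 13.78
eef_pos: [0.48, -0.0395, -0.0024]
ee_rot: [3.142, 0.0, 3.105]
force: [-0.0, 0.4, 0.3]
width: 0.016
gripper_force: 30.0
```

Emit:
move_arm(
  rows="0 0 0 0 0 0 0.01; 0 0 0 0 0 0 0.01; 0 0 0 0 0 -0.004 0.01; 0 0 0 0 0 -0.01 0.01; 0 0 0 0 0 -0.03 0.01; 0 0 0 0 0 -0.045 0.01; 0 0 0 0 0 -0.045 0.01; 0 0 0 0 0 0 0.01",
)

```text
t: 14.78
eef_pos: [0.4823, -0.0391, 0.1356]
ee_rot: [3.14, 0.007, 3.105]
force: [-0.2, 0.1, -4.8]
width: 0.0154
gripper_force: 30.0
```

Run:
```python
from h import *
im=cv2.imread('pics/top0.png').astype(float)
def cross(a,lv):  # first subpixel index where a crosses lv
    i=np.where((a[:-1]-lv)*(a[1:]-lv)<=0)[0]; return [k+(lv-a[k])/(a[k+1]-a[k]+1e-9) for k in i]
L=[];Rr=[];F=[];N=[]
for v in range(250,302,4):
    r=im[v,160:230,2]; x=cross(r,110); L.append((160+x[0],v))       # red beige->blue
    b=im[v,190:218,0]; x=cross(b,95);  Rr.append((190+x[0],v)) if x else 0  # black->blue
for u in list(range(178,184))+list(range(198,210,2)):
    x=cross(im[236:255,u,2],110); F.append((u,236+x[0])) if x else 0
for u in range(178,208,3):
    x=cross(im[290:312,u,0],95); N.append((u,290+x[0])) if x else 0
for n,e in zip('LRFN',(L,Rr,F,N)):
    p=np.array([ray('top',u,v,.046)[:2] for u,v in e]); a=0 if n in'LR' else 1
    c=np.polyfit(p[:,a],p[:,1-a],1); r=p[:,1-a]-np.polyval(c,p[:,a]); print(n,len(p),'slope',c[0].round(4),'at centre',np.polyval(c,.482 if a==0 else .203).round(4),'rms',r.std().round(4))
plan(.482,.203,.14,-177.4)
s=arm.get_state(); im,d=grab('side','side7'); W=cloud('side',d)
m=(abs(W[...,2]-s['eef_pos'][2]-.02)<.02)&(im[...,0]>im[...,2]+60)&(im[...,0]>120)&(abs(W[...,0]-.48)<.13)
q=cv2.minAreaRect(W[m][:,:2].astype(np.float32)); print(m.sum(),q,np.percentile(W[m],[1,50,99],axis=0))
```

```text
L 13 slope 0.0508 at centre 0.2658 rms 0.0003
R 13 slope 0.056 at centre 0.1494 rms 0.0003
F 12 slope -0.0485 at centre 0.5764 rms 0.0003
N 10 slope -0.0512 at centre 0.3938 rms 0.0004
t 14.78 pos [ 0.4823 -0.0391  0.1356] yaw 177.91 w 0.0154 F [-0.2  0.1 -4.8] gf 30.0
turn 1 x [ 0.1   0.42 -4.69]  then shift 5 x [-0.0021  0.0484 -0.0009]
221 ((0.4836149513721466, -0.04190923273563385), (0.12643040716648102, 0.183884397149086), 87.20740509033203) [[ 0.38997704 -0.10500196  0.14882289]
 [ 0.52997248 -0.08162258  0.1520244 ]
 [ 0.57529139  0.01404293  0.15471557]]
```

Emit:
move_arm(
  rows="0 0 -5 0 0 0 0.01; 0 0 0 -0.001 0.02 0 0.01; 0 0 0 -0.002 0.04 0 0.01; 0 0 0 -0.002 0.045 0 0.01; 0 0 0 -0.002 0.045 0 0.01; 0 0 0 -0.002 0.045 0 0.01; 0 0 0 -0.002 0.035 0 0.01; 0 0 0 0 0.014 0 0.01",
)

```text
t: 15.82
eef_pos: [0.4776, 0.2057, 0.1299]
ee_rot: [-3.14, -0.002, -3.09]
force: [-0.4, -1.0, -3.3]
width: 0.0157
gripper_force: 30.0
```

Emit:
move_arm(
  rows="0 0 0 0 0 0 0.01; 0 0 0 0 0 0 0.01; 0 0 0 0 0 0 0.01",
)

```text
t: 16.2
eef_pos: [0.4785, 0.2036, 0.1313]
ee_rot: [-3.141, -0.0, -3.092]
force: [-0.1, -0.0, -3.2]
width: 0.0158
gripper_force: 30.0
```

Run:
```python
from h import *
plan(.4826,.2045,.056,-177.05)
```

```text
t 16.2 pos [0.4785 0.2036 0.1313] yaw -177.18 w 0.0158 F [-0.1 -0.  -3.2] gf 30.0
turn 1 x [-0.02 -0.03 -0.13]  then shift 2 x [-0.0021  0.0003  0.0377]
```

Emit:
move_arm(
  rows="0 0 -0.1 -0.0042 0.0006 0.015 0.01; 0 0 0 0 0 0.025 0.01; 0 0 0 0 0 0.025 0.01; 0 0 0 0 0 0.012 0.01; 0 0 0 0 0 0 0.01; 0 0 0 0 0 0 0.01",
)

```text
t: 16.95
eef_pos: [0.4834, 0.2058, 0.0551]
ee_rot: [3.141, 0.001, -3.089]
force: [0.0, -0.0, -2.8]
width: 0.0157
gripper_force: 30.0
```

Run:
```python
from h import *
plan(.4826,.2045,.0346,-177.05)
im,d=grab('side','side8'); im2,d2=grab('top','top3')
a=cv2.resize(im[165:225,215:335],(800,400),interpolation=cv2.INTER_CUBIC)
b=cv2.resize(im2[230:325,155:235],None,fx=2.1,fy=2.1)
cv2.imwrite('pics/fit.png',np.vstack([a,np.hstack([b,np.zeros((b.shape[0],800-b.shape[1],3),np.uint8)])])[:600])
```

```text
t 16.95 pos [0.4834 0.2058 0.0551] yaw -177.0 w 0.0157 F [ 0.  -0.  -2.8] gf 30.0
turn 1 x [0.03 0.06 0.05]  then shift 1 x [ 0.0009 -0.0013  0.0205]
```

View pics/fit.png

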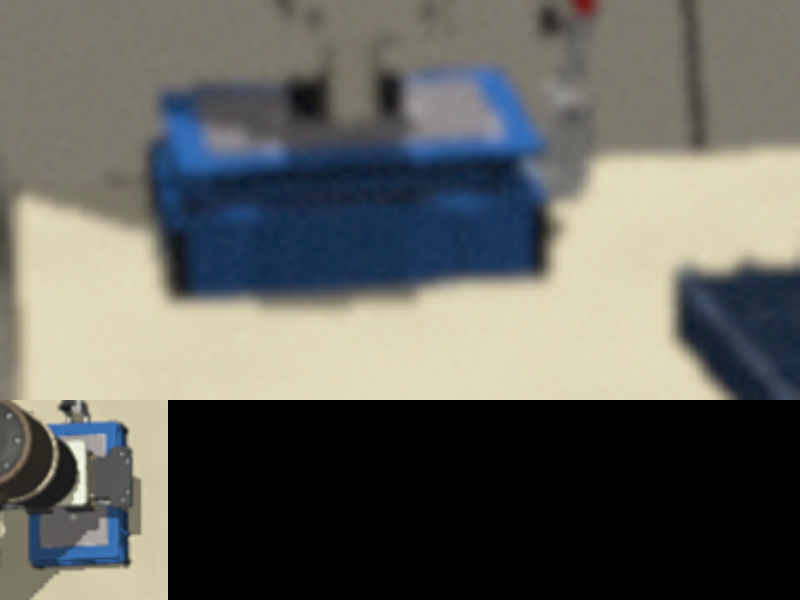

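The lid hovers squarely over the case, with its near edge from (175,175) to (545,150) and the case rim below from (178,218) to (545,205). I'll lower gently.

Emit:
move_arm(
  rows="0 0 0 0.001 -0.001 0.004 0.01; 0 0 0 0 0 0.004 0.01; 0 0 0 0 0 0.004 0.01; 0 0 0 0 0 0 0.01",
)

```text
t: 17.55
eef_pos: [0.4816, 0.2042, 0.042]
ee_rot: [-3.141, -0.001, -3.09]
force: [0.1, 0.5, -2.8]
width: 0.0154
gripper_force: 30.0
```

Emit:
move_arm(
  rows="0 0 0 0 0 0.003 0.01; 0 0 0 0 0 0.002 0.01; 0 0 0 0 0 0.0015 0.01; 0 0 0 0 0 0 0.01",
)

```text
t: 18.05
eef_pos: [0.4818, 0.2044, 0.0359]
ee_rot: [-3.141, -0.0, -3.09]
force: [0.6, 0.4, -3.3]
width: 0.0161
gripper_force: 30.0
```

Emit:
move_arm(
  rows="0 0 0 0 0 0.001 0.01; 0 0 0 0 0 0.0005 0.01; 0 0 0 0 0 0 0.01; 0 0 0 0 0 0 0.01",
)

```text
t: 18.55
eef_pos: [0.4819, 0.2044, 0.0346]
ee_rot: [3.142, 0.0, -3.089]
force: [-1.5, -1.2, 1.5]
width: 0.0161
gripper_force: 30.0
```

Contact is felt at the expected height. I'll release and rise.

Emit:
move_arm(
  rows="0 0 0 0 0 0 0.05; 0 0 0 0 0 0 0.05; 0 0 0 0 0 0 0.05; 0 0 0 0 0 0 0.05; 0 0 0 0 0 -0.01 0.05; 0 0 0 0 0 -0.03 0.05; 0 0 0 0 0 -0.05 0.05; 0 0 0 0 0 -0.05 0.03",
)

```text
t: 19.55
eef_pos: [0.4817, 0.2042, 0.1766]
ee_rot: [-3.142, 0.0, -3.089]
force: [0.9, 0.7, -1.2]
width: 0.0442
gripper_force: 0.0
```

Emit:
move_arm(
  rows="0 0 0 0 0 -0.03 0; 0 0 0 0 -0.05 -0.03 0; 0 0 0 0 -0.05 0 0; 0 0 0 0 -0.05 0 0; 0 0 0 0 -0.05 0 0; 0 0 0 0 -0.04 0 0; 0 0 0 0 0 0 0",
)

```text
t: 20.42
eef_pos: [0.4941, -0.0375, 0.2352]
ee_rot: [-3.141, 0.001, -3.093]
force: [0.2, 0.6, -1.2]
width: 0.0
gripper_force: 0.0
```

Run:
```python
from h import *
plan(.482,.204,.2,-177.05)
im,d=grab('side','side9'); W=cloud('side',d)
b=im.astype(int)
# lid top plane from grey plate + blue frame
m=(W[...,2]>.048)&(W[...,2]<.06)&(abs(W[...,0]-.482)<.09)&(abs(W[...,1]-.203)<.06)
P=W[m]; A=np.c_[P[:,:2]-[.482,.203],np.ones(len(P))]; c=np.linalg.lstsq(A,P[:,2],rcond=None)[0]; print('lid plane',m.sum(),c)
# red grip points
r=(b[...,2]>b[...,0]+70)&(b[...,2]>b[...,1]+70)&(abs(W[...,0]-.62)<.1)&(abs(W[...,1]-.2)<.1); print('red',r.sum(),np.percentile(W[r],[5,50,95],axis=0))
im,d=grab('top','top4'); W=cloud('top',d); b=im.astype(int)
r=(b[...,2]>b[...,0]+70)&(b[...,2]>b[...,1]+70)&(abs(W[...,0]-.62)<.1)&(abs(W[...,1]-.2)<.1); print('red top',r.sum(),np.percentile(W[r],[5,50,95],axis=0))
v,u=np.where(r); print(u.mean(),v.mean(),ray('top',u.mean(),v.mean(),.147))
m=(abs(W[...,2]-.052)<.008)&(abs(W[...,0]-.482)<.11)&(abs(W[...,1]-.203)<.08); P=W[m]
A=np.c_[P[:,:2]-[.482,.203],np.ones(len(P))]; c=np.linalg.lstsq(A,P[:,2],rcond=None)[0]; print('top plane',m.sum(),c)
```

```text
t 20.43 pos [ 0.4941 -0.0375  0.2352] yaw -177.2 w 0.0 F [ 0.2  0.6 -1.2] gf 0.0
turn 1 x [-0.01  0.03 -0.15]  then shift 5 x [-0.0001  0.0484  0.007 ]
lid plane 547 [-9.91209126e-05  1.51956646e-03  5.18716873e-02]
red 18 [[0.60566418 0.19433864 0.1331853 ]
 [0.60864123 0.20164035 0.14445937]
 [0.61360111 0.21630263 0.14885434]]
red top 40 [[0.60400628 0.20265483 0.13966126]
 [0.60891307 0.20925932 0.14941645]
 [0.61635812 0.21968282 0.15470609]]
183.775 224.275 [0.60980462 0.21069178 0.147     ]
top plane 571 [0.01201424 0.03612884 0.05454585]
```

Lid top measures 51.9 mm and level, so it is flush as expected. Next I'll bring the closed fingers behind the clamp.

Run:
```python
from h import *
plan(.642,.2125,.21,-177.05)
```

```text
t 20.52 pos [ 0.4943 -0.0355  0.235 ] yaw -177.09 w 0.0005 F [ 0.3  1.4 -0.2] gf 0.0
turn 1 x [ 0.02  0.04 -0.04]  then shift 6 x [-0.0267  0.04    0.0042]
```

Emit:
move_arm(
  rows="0 0 0 -0.05 0.01 0 0; 0 0 0 -0.05 0.03 0 0; 0 0 0 -0.05 0.04 0 0; 0 0 0 -0.01 0.05 0 0; 0 0 0 0 0.05 0 0; 0 0 0 0 0.04 0.01 0; 0 0 0 0 0.02 0.015 0; 0 0 0 0 0 0 0",
)

```text
t: 21.52
eef_pos: [0.6391, 0.2134, 0.2075]
ee_rot: [-3.14, -0.003, -3.087]
force: [0.3, 0.4, -0.7]
width: 0.0005
gripper_force: 0.0
```

Emit:
move_arm(
  rows="0 0 0 0 0 0 0; 0 0 0 0 0 0 0",
)

```text
t: 21.78
eef_pos: [0.6409, 0.2109, 0.2102]
ee_rot: [3.141, 0.001, -3.09]
force: [0.2, 0.3, 0.1]
width: 0.0002
gripper_force: 0.0
```

Run:
```python
from h import *
plan(.642,.2125,.109,-177.05)
tip()
```

```text
t 21.77 pos [0.6409 0.2109 0.2102] yaw -177.07 w 0.0002 F [0.2 0.3 0.1] gf 0.0
turn 1 x [ 0.02  0.05 -0.02]  then shift 3 x [-0.0004  0.0005  0.0337]
finger -1 106 tip ahead of TCP [-0.0238 -0.0232 -0.0211 -0.0206 -0.0205 -0.0196]
finger 1 11 tip ahead of TCP [-0.0434 -0.0395 -0.0333 -0.0284 -0.0256 -0.0228]
```

Emit:
move_arm(
  rows="0 0 0 -0.001 0.001 0.02 0; 0 0 0 0 0 0.04 0; 0 0 0 0 0 0.03 0; 0 0 0 0 0 0.01 0; 0 0 0 0 0 0 0",
)

```text
t: 22.45
eef_pos: [0.6417, 0.2123, 0.1097]
ee_rot: [-3.141, -0.0, -3.09]
force: [-0.3, -0.1, -0.0]
width: 0.0003
gripper_force: 0.0
```

Emit:
move_arm(
  rows="0 0 0 0.008 0 0 0; 0 0 0 0.008 0 0 0; 0 0 0 0.008 0 0 0; 0 0 0 0.008 0 0 0; 0 0 0 0.008 0 0 0; 0 0 0 0 0 0 0",
)

```text
t: 23.2
eef_pos: [0.6005, 0.2106, 0.1094]
ee_rot: [-3.141, -0.001, -3.089]
force: [-0.8, 0.2, 0.4]
width: 0.0004
gripper_force: 0.0
```

Run:
```python
from h import *
plan(.5995,.2105,.1145,-177.05)
im,d=grab('side','s10'); W=cloud('side',d); b=im.astype(int)
r=(b[...,2]>b[...,0]+60)&(b[...,2]>b[...,1]+60)&(abs(W[...,0]-.58)<.1)&(abs(W[...,1]-.2)<.06); print('red',r.sum(),np.percentile(W[r],[5,50,95],axis=0) if r.any() else '')
```

```text
t 23.2 pos [0.6005 0.2106 0.1094] yaw -177.0 w 0.0004 F [-0.8  0.2  0.4] gf 0.0
turn 1 x [-0.01 -0.05  0.05]  then shift 1 x [ 0.001  -0.0001 -0.0051]
red 14 [[0.57949588 0.19460307 0.12948037]
 [0.5825272  0.20009531 0.14049818]
 [0.58605778 0.20846486 0.14640042]]
```

Emit:
move_arm(
  rows="0 0 0 0.0085 0 0 0; 0 0 0 0.0085 0 0 0; 0 0 0 0.007 0 0.0044 0; 0 0 0 0.007 0 0.0044 0; 0 0 0 0.0057 0 0.006 0; 0 0 0 0.0057 0 0.006 0; 0 0 0 0 0 0 0",
)

```text
t: 24.12
eef_pos: [0.5582, 0.2082, 0.0878]
ee_rot: [-3.141, -0.001, -3.089]
force: [0.3, -0.5, 0.3]
width: 0.0002
gripper_force: 0.0
```

```bash
cat >> h.py <<'E'
def red(f):
    plan(.5459,.207,.0575,-177.05)
    im,d=grab('side',f); W=cloud('side',d); b=im.astype(int)
    r=(b[...,2]>b[...,0]+60)&(b[...,2]>b[...,1]+60)&(abs(W[...,0]-.56)<.1)&(abs(W[...,1]-.2)<.06); print('red',r.sum(),np.percentile(W[r],[5,50,95],axis=0) if r.any() else '')
E
python3 -c "
from h import *
red('s11')"
```

```text
t 24.12 pos [0.5582 0.2082 0.0878] yaw -177.01 w 0.0002 F [ 0.3 -0.5  0.3] gf 0.0
turn 1 x [-0.04 -0.08  0.04]  then shift 1 x [ 0.0124 -0.0006  0.0303]
red 15 [[0.53628348 0.19351594 0.10220195]
 [0.54393082 0.19777276 0.10882235]
 [0.55126239 0.20779957 0.11329943]]
```

Emit:
move_arm(
  rows="0 0 0 0.004 0 0.0073 0; 0 0 0 0.004 0 0.0073 0; 0 0 0 0.001 0 0.006 0; 0 0 0 0 0 0.005 0; 0 0 0 0 0 0.003 0; 0 0 0 0 0 0 0",
)

```text
t: 24.92
eef_pos: [0.5501, 0.2079, 0.0597]
ee_rot: [-3.141, -0.0, -3.09]
force: [0.4, 0.1, -0.4]
width: 0.0005
gripper_force: 0.0
```

```bash
python3 -c "
from h import *
red('s12')"
```

```text
t 24.93 pos [0.5501 0.2079 0.0597] yaw -177.02 w 0.0005 F [ 0.4  0.1 -0.4] gf 0.0
turn 1 x [-0.02 -0.02  0.03]  then shift 1 x [ 0.0043 -0.0007  0.0022]
red 20 [[0.52659215 0.19371655 0.07162393]
 [0.53537039 0.20194914 0.07604398]
 [0.54347174 0.21777301 0.07877264]]
```

Nearly down. I'll press in small steps until a clear contact force shows.

Emit:
move_arm(
  rows="0 0 0 0.002 0 0.001 0; 0 0 0 0 0 0.001 0; 0 0 0 0 0 0 0",
)

```text
t: 25.35
eef_pos: [0.5482, 0.208, 0.0582]
ee_rot: [3.141, 0.0, -3.089]
force: [-0.5, 2.0, 1.8]
width: 0.0001
gripper_force: 1.0
```

Emit:
move_arm(
  rows="0 0 0 0 0 0.001 0; 0 0 0 0 0 0.0005 0; 0 0 0 0 0 0 0",
)

```text
t: 25.72
eef_pos: [0.5483, 0.2081, 0.0581]
ee_rot: [3.141, 0.001, -3.089]
force: [-5.1, -0.8, 13.4]
width: 0.0005
gripper_force: 6.8
```

Emit:
move_arm(
  rows="0 0 0 0 0 -0.004 0; 0 0 0 0 0 -0.03 0; 0 0 0 0 0 -0.05 0; 0 0 0 0 0 -0.05 0; 0 0 0 0 -0.05 0 0; 0 0 0 0.02 -0.05 0 0; 0 0 0 0 -0.05 0 0; 0 0 0 0 -0.05 0 0",
)

```text
t: 26.72
eef_pos: [0.5384, 0.0058, 0.1908]
ee_rot: [3.141, 0.001, -3.089]
force: [1.4, 0.6, -1.0]
width: 0.0005
gripper_force: 0.0
```

Emit:
move_arm(
  rows="0 0 0 0 -0.03 0 0; 0 0 0 0 0 0 0; 0 0 0 0 0 0 0; 0 0 0 0 0 0 0",
)

```text
t: 27.22
eef_pos: [0.5402, -0.0221, 0.1905]
ee_rot: [3.142, -0.0, -3.089]
force: [0.5, 1.1, -0.4]
width: 0.0003
gripper_force: 0.0
```

Run:
```python
from h import *
red('s13')
W=cloud('side',np.load('pics/s13.npy'))
m=(W[...,2]>.046)&(W[...,2]<.058)&(abs(W[...,0]-.47)<.075)&(abs(W[...,1]-.203)<.06)
P=W[m]; A=np.c_[P[:,:2]-[.482,.203],np.ones(len(P))]; print('lid plane',m.sum(),np.linalg.lstsq(A,P[:,2],rcond=None)[0])
im,d=grab('top','t13'); im0=cv2.imread('pics/top0.png')
# lid grey plate edges vs case; bystander change
for n,(u0,u1,v0,v1) in dict(mug=(190,235,155,195),bottle=(347,367,215,237),tape=(320,346,211,238)).items():
    print(n,np.abs(im[v0:v1,u0:u1].astype(int)-im0[v0:v1,u0:u1]).mean().round(1))
W=cloud('top',d);b=im.astype(int)
r=(b[...,2]>b[...,0]+60)&(b[...,2]>b[...,1]+60)&(abs(W[...,0]-.56)<.1)&(abs(W[...,1]-.2)<.06);print('red top',r.sum(),np.percentile(W[r],[5,50,95],axis=0))
```

```text
t 27.23 pos [ 0.5402 -0.0221  0.1905] yaw -176.96 w 0.0003 F [ 0.5  1.1 -0.4] gf 0.0
turn 1 x [ 0.   -0.    0.09]  then shift 6 x [-0.0029  0.0381  0.0222]
red 24 [[0.52460714 0.19500264 0.07211795]
 [0.53696784 0.20064042 0.07688123]
 [0.54759391 0.20824257 0.07824214]]
lid plane 444 [0.00146814 0.00644751 0.05175336]
mug 2.6
bottle 0.9
tape 0.9Traceback (most recent call last):
  File "<stdin>", line 11, in <module>
    return _quantile_unchecked(
        a, q, axis, out, overwrite_input, method, keepdims, weights)
    return _ureduce(a,
                    func=_quantile_ureduce_func,
    ...<5 lines>...
                    overwrite_input=overwrite_input,
                    method=method)
    r = func(a, **kwargs)
    result = _quantile(arr,
                       quantiles=q,
    ...<2 lines>...
                       out=out,
                       weights=wgt)
    slices_having_nans = np.isnan(arr[-1, ...])
                                  ~~~^^^^^^^^^
IndexError: index -1 is out of bounds for axis 0 with size 0
```

The grip top sits at 78 mm, as expected with the clamp level. The lid is flush and the mug, bottle and tape are unmoved.

```bash
python3 -c "
from station import arm
print(arm.job_done())"
```

```text
the job is handed in; nothing more can be done
None
```

I put the pliers in the case, seated the lid (it measured flush and level) and swung the clamp down onto it, then handed the job in at about 27 s; no verdict came back, and I never got a clear view of the pliers before the lid went on.

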